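# Open the reagent locker by its pop-out T-handle

## Robot

A 6-joint arm with a two-finger parallel gripper is mounted at the origin on the work surface; the furniture and walls round the work are solid. World frame = base frame: x ahead of the robot, y to its left, z up, the work surface at z = 0. Lengths are in mm, angles in degrees, forces in N, time in s.
With the tool pointing down it reaches from about 325 to 925 mm from the base axis. Payload 3.1 kg.
Tool frame: the origin (TCP) lies midway between the tips of the shut fingers; the grasp point (between the pads) lies 19 mm behind it; z points along the fingers, y is the line along which they close (so a half turn about z gives the same grasp; the last joint's range is limited). The gripper opens to 85 mm and grips with 20 to 120 N. Pads are 22 mm wide; open, the fingers measure 114 mm over their backs; the gripper's body (76 mm by 85 mm) begins 54 mm behind the grasp point. The pads swing forward as they close: fully open they stand 13 mm farther back than shut.
Start: joints at [62.212, 12.427, 92.441, -0, 75.132, -6.429], TCP at [227.623, 582.089, 231.3] pointing down, gripper open.
Joint ranges: [-157.48, 157.48], [-44.54, 120.13], [17.64, 146.25], [-64.5, 244.5], [7.68, 150.69], [-147.95, 147.95]. Speed limits (degrees/s): [159.86, 159.86, 180, 180, 180, 180].

## Interface

Orientations are given as [roll, pitch, yaw] about the fixed x, y, z axes, in that order (R = Rz(yaw) Ry(pitch) Rx(roll)).
In Python, from bench import * gives the robot as it stands.
- The arm moves only by the tool send_rows, never from a script. Its argument "rows" is a list of rows, each an object of numbers: "tx", "ty", "tz": the shift along the world's x, y, z in mm; "rx", "ry", "rz": the turn, a rotation vector about the world's x, y, z in rad; "jaw": the closure, from 0 (fully open) to 1 (shut). A call has 1 to 20 rows; each row shifts and turns the commanded pose from where the row before left it; what a row does not reach is not made up. A row lasts 1/10 s, in which the tool goes at most 50 mm and 8.59 degrees, less where a joint would pass 70% of its speed; a pose out of reach is approached as far as the arm can. A call is refused whole if a number of a shift passes 50 or a number of a turn 0.15, either way. A call with a gripper value outside its range is refused whole. The fingers move at their own pace and stop on an object; "force" is the grip in N (left out, the last holds). Time passes only in rows, so rows that do not move let the fingers close. It gives the time, the measured TCP pose, the force, the opening and the grip force at its end, in the units of the state.
- read_state(): the state, without advancing time (a new reading comes with each control period).
- snapshot(name): name is "scene" or "top" or "wrist"; returns a dict with "frame" (400x640x3 uint8, red, green, blue), "range_z" (400x640 float32, mm along the optical axis (not along the pixel's ray), 0 where there is no reading), "fx", "fy", "cx", "cy" (pixels), "R" (3x3) and "t" (3): a world point X has camera coordinates R X + t. Camera axes: x right, y down, z forward; pixel columns grow to the right and rows downward; lengths in mm; the calibration is good to about 2 mm. A picture is of the moment at which its call begins.
- close_job(): hands the job in; it is judged then, once.
The state is a dict: "clock": time; "joint_positions": joint angles; "qd": joint speeds; "joint_torque": joint torques, N m; "tcp_pos": TCP position; "eef_rot": TCP orientation; "ft_force": force on the tool from outside, world axes, zero at the start; "wrist_torque": the same for the moment, N m; "gripper_width": opening from 0.0 (shut) to 1.0 (fully open); "grip_force": force on a finger pad.
Only numpy, scipy, OpenCV 4.12 (cv2) and the standard library are available. Lean on these libraries where they do the work, as an engineer would, in place of code of your own. Each camera call takes 0.05 s, during which the arm holds its last target. There are 200 camera calls.

## Task

Open the grey sloping-lid reagent locker: gently press the button in the middle of its sunk T-handle until the handle pops out, turn the handle anticlockwise to its stop to unlatch the lid, then raise the lid to about 45 degrees and leave it standing open with the handle still turned. The locker is light and only stands on small plastic feet, so let the handle guide your hand and do not make the locker shift on the bench; leave the things around it alone.

Things in the scene. Friction and masses are not known exactly. Their poses are not given: they have to be found in the camera images.
- locker: Grey sheet-steel locker, 200 deep x 240 wide, 172 high at the back, 99 at the front, 2.4 kg, loose on four plastic feet: it slides at about 7 N of side force. Origin: centre of its underside on the bench; x to its back, y to its left, z up; its front (-x) faces the robot. Lid 248 wide, 214 long, sloping 20 degrees down to the front when shut, hinged along the back top edge.
- hinge (a point): Middle of the lid's hinge line, on the locker at x = 100, y = 0, z = 172 mm of its frame; axes as the locker's. The hinge line runs along y. Lid frame (turns with the lid): origin here, -x down the slope to the front edge, y left, z out of the lid's outer side (leaning 20 degrees towards the robot when shut). All lid sizes here are in that frame.
- latch_place (a point): Nominal centre of the latch face with the lid fully shut: lid x = -130, y = 0, z = 5 mm; axes as the shut lid's; fixed to the locker. Latch: dark steel plate 137 x 72 mm with a cup, the handle's axis along z at its centre. It is clamped in slots and really sits up to 13 mm up or down the slope (along x) from here; this is not measured: see it, or feel it as side force on turning.
- handle (a joint): T-handle sliding out along its axis: 0 sunk and caught, 0.030 m popped out (5 N spring). Bar 68 x 20 x 12 mm, sunk along the slope, top 2 mm above the latch face (out: 32), 3 mm from the cup's sides, so not to be gripped or turned; 12 mm stem. Button in its middle: 15 mm across, top 9 mm above the face, travel 5, 4.5 N fully in, releases in the last mm; the handle then pushes up with 8 N.
- spindle (a joint): Turn of the T-handle about its axis: 0 bar along the slope (latched), growing anticlockwise as seen looking down on the lid, hard stop at 1.4 rad. The cam on it holds the lid down until 0.4 to 0.75 rad; pressed up by the seal it takes 0.3 to 0.5 N m to turn, and it stays where it is left.
- lid (a joint): Opening of the lid: 0 fully shut, grows as the front edge rises, stop at 1.1 rad. Latched, it rests on its rubber seal anywhere between 0.002 and 0.03 rad (the button up to 4 mm higher than with the lid fully shut); unlatched, the seal springs it up to 0.04 to 0.15 rad. It is balanced and stays at any angle; raising it takes about 3 N at the handle.
- jar_red: White jar with a red screw cap, 50 across, 72 high, standing to the right of the locker; a bystander. Origin: centre of its base.
- bottle_e: Amber bottle with a white cap, 62 across, 185 high, at the back, right of the locker; a bystander. Origin: centre of its base.

How it is judged:
By the outcome, as a careful person would: the job done as asked, in the order asked, and still so for the second after the job is handed in, with the robot touching nothing.
It also fails if it takes over 58 s, if anything falls off the work surface, if the arm or the gripper's body presses on something with over 40 N, if the wrist force passes 120 N, or if a joint passes its speed limit or range.

## Working session

There is one attempt and no reset: what is moved stays moved. The work goes in short steps, Python scripts to look and compute and a tool call to move; the robot and the scene stay as the last step left them, time stands still between calls to the robot, and variables do not carry over. Pictures are saved under pics/ and viewed, at most 10 in all, crops included, and the job is handed in when it is done.

Besides the shell and the picture viewer there is one more tool, called after ">>>" by a JSON object that holds its "op" and its "data". send_rows: Moves the arm, as the interface text tells. Its arguments: {"type":"object","properties":{"rows":{"type":"array","items":{"type":"object","properties":{"tx":{"type":"number"},"ty":{"type":"number"},"tz":{"type":"number"},"rx":{"type":"number"},"ry":{"type":"number"},"rz":{"type":"number"},"jaw":{"type":"number"}}}},"force":{"type":"number"}},"required":["rows"]}

```bash
ls; mkdir -p pics
python3 - <<'E'
from bench import *
import cv2,numpy as np
print(read_state())
for n in ["scene","top"]:
    s=snapshot(n); np.savez(f"{n}0.npz",**s); cv2.imwrite(f"pics/{n}0.png",s["frame"][...,::-1])
    print(n,s["fx"],s["cx"],s["cy"],s["R"].tolist(),s["t"].tolist())
E
```

```text
pics
{'clock': 0.0, 'joint_positions': array([ 6.22111365e+01,  1.24768742e+01,  9.25292375e+01,  8.29667480e-05,
        7.51321947e+01, -6.42662286e+00]), 'qd': array([-0.00972801,  0.00348025, -0.10965006,  0.04051995, -0.04304816,
       -0.05878704]), 'joint_torque': array([ 5.47903128e-04, -3.96852958e+01, -3.03849113e+01, -1.22319129e-04,
        9.79633012e-03, -2.27518719e-06]), 'tcp_pos': array([227.23821261, 581.34508202, 229.96009724]), 'eef_rot': array([-1.79862572e+02, -1.55603609e-02,  1.58637719e+02]), 'ft_force': array([ 0.24836839,  0.36460294, -0.15808213]), 'wrist_torque': array([-0.00765292, -0.04296843, -0.00169414]), 'grip_force': 0.0, 'gripper_width': 1.0034529623012032}
scene 391.166914152114 318.1130830226909 202.66262022901034 [[0.886052252617567, -0.4633220995513639, 0.015621706009615655], [-0.2683960868914859, -0.540170570092967, -0.7976084852524935], [0.3779880238482071, 0.7025299903013073, -0.6029731889185225]] [-358.74842402362515, 243.13301408144622, 732.6985324468296]
top 514.7054006528205 317.03642121546625 202.05741225217702 [[-0.012767953147209833, -0.9998801131389434, -0.008760064022877434], [-0.9950453412757102, 0.01356911411957264, -0.09849186741815756], [0.09859892584575432, 0.007459121346664881, -0.995099298226463]] [55.466511966125964, 447.22994128996663, 1256.2814023452509]
```

View pics/top0.png

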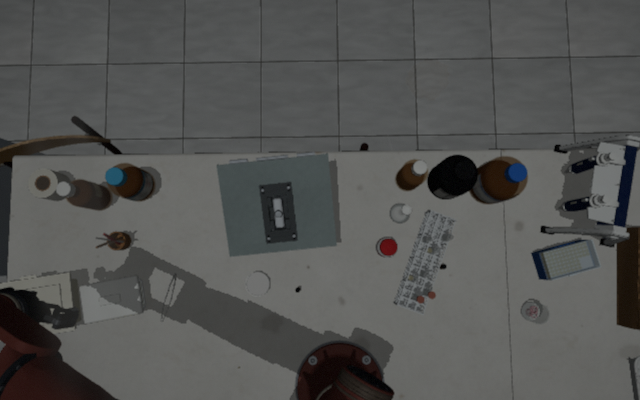

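View pics/scene0.png

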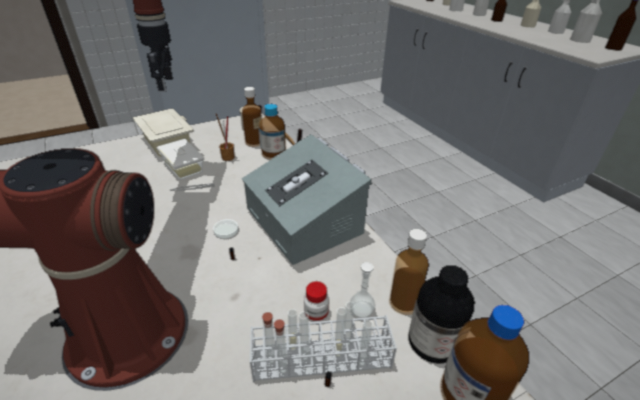

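The top view shows the lid at about px (217–338, 153–255), the dark latch at (260–297, 183–242) and the handle at about (279, 212). The scene view agrees. Next I'll fit the lid plane and find the latch.

```bash
cat > h.py <<'E'
import numpy as np,cv2
def pts(s):
    v,u=np.mgrid[0:400,0:640]; z=s["range_z"]
    c=np.stack([(u-s["cx"])/s["fx"]*z,(v-s["cy"])/s["fy"]*z,z],-1)
    return (c-s["t"])@s["R"]   # R^T (c-t)
def ray(s,uv,n,d):  # plane n.X=d
    uv=np.atleast_2d(np.array(uv,float)); R=s["R"]
    r=np.c_[(uv[:,0]-s["cx"])/s["fx"],(uv[:,1]-s["cy"])/s["fy"],np.ones(len(uv))]@R
    o=-R.T@s["t"]; k=(d-n@o)/(r@n); return o+k[:,None]*r
def plane(P):
    for _ in range(4):
        c=P.mean(0); n=np.linalg.svd(P-c,full_matrices=False)[2][2]; n*=np.sign(n[2])
        e=abs((P-c)@n); P=P[e<max(2.5*np.median(e),.5)]
    return n,n@c,np.median(e)
E
python3 - <<'E'
from h import *
for nm,box in [("top",(225,165,252,245)),("scene",None)]:
    s=dict(np.load(nm+"0.npz")); X=pts(s)
    f=s["frame"].astype(int)
    if nm=="top":
        P=np.vstack([X[165:245,226:255].reshape(-1,3),X[165:240,302:326].reshape(-1,3)])
        n,d,e=plane(P)
    else:
        m=(abs(X@n-d)<6)&(X[...,0]>400)&(X[...,0]<760)&(X[...,1]>-50)&(X[...,1]<330); n2,d2,e2=plane(X[m]); print("scene plane",n2,d2,e2)
    print(nm,n,d,e,"tilt",np.degrees(np.arccos(n[2])),"yaw of slope",np.degrees(np.arctan2(-n[1],-n[0])))
    m=((abs(X@n-d)<5)&(X[...,0]>350)&(X[...,1]>-100)&(X[...,1]<350)).astype(np.uint8)
    m=cv2.morphologyEx(cv2.morphologyEx(m,cv2.MORPH_CLOSE,np.ones((9,9))),cv2.MORPH_OPEN,np.ones((9,9)))
    c=max(cv2.findContours(m,0,2)[0],key=cv2.contourArea)
    # in-plane metric rect
    Q=ray(s,c[:,0],n,d); 
    ey=np.cross(n,[1,0,0.]);ey/=np.linalg.norm(ey); ex=np.cross(ey,n)
    r=cv2.minAreaRect(np.c_[Q@ex,Q@ey].astype(np.float32)); print("lid rect",r)
    for b in cv2.boxPoints(r): print((b[0]*ex+b[1]*ey+d*n).round(1))
    dark=(f.max(2)<70)&(cv2.erode(m,np.ones((15,15)))>0)
    dm=cv2.morphologyEx(dark.astype(np.uint8),cv2.MORPH_CLOSE,np.ones((5,5)))
    c=max(cv2.findContours(dm,0,2)[0],key=cv2.contourArea)
    Q=ray(s,c[:,0],n,d+5); r=cv2.minAreaRect(np.c_[Q@ex,Q@ey].astype(np.float32))
    print("latch rect",r,(r[0][0]*ex+r[0][1]*ey+(d+5)*n).round(1), "px",cv2.boundingRect(c))
a=cv2.imread("pics/top0.png")[140:265,205:350]; b=cv2.imread("pics/scene0.png")[135:265,240:375]
cv2.imwrite("pics/crop.png",np.hstack([cv2.resize(a,(400,345),interpolation=2),cv2.resize(b,(358,345),interpolation=2)]))
E
```

```text
top [-0.32339043 -0.0272445   0.94587334] -11.256597395554227 1.1428055140566424 tilt 18.937467747020623 yaw of slope 4.815595989424081
lid rect ((459.4811706542969, 142.25497436523438), (207.99395751953125, 248.0402374267578), 5.374575614929199)
[329.5 253.  108. ]
[351.4   5.9 108.4]
[547.4  23.5 175.9]
[525.4 270.5 175.5]
latch rect ((443.4361572265625, 141.31643676757812), (122.95590209960938, 75.4594497680664), 5.466457366943359) [421.6 137.3 141.5] px (258, 181, 40, 54)
scene plane [-0.31749809 -0.02784563  0.94784998] -9.887485068416549 0.643363861273922
scene [-0.32339043 -0.0272445   0.94587334] -11.256597395554227 1.1428055140566424 tilt 18.937467747020623 yaw of slope 4.815595989424081
lid rect ((460.95526123046875, 138.076904296875), (209.21212768554688, 252.19837951660156), 4.671985149383545)
[331.5 252.2 108.7]
[350.9   0.8 108.1]
[548.2  15.9 176. ]
[528.8 267.3 176.6]
latch rect ((472.7548828125, 136.97909545898438), (25.037796020507812, 4.790279865264893), 88.28999328613281) [449.4 132.7 150.8] px (307, 170, 6, 7)
```

View pics/crop.png

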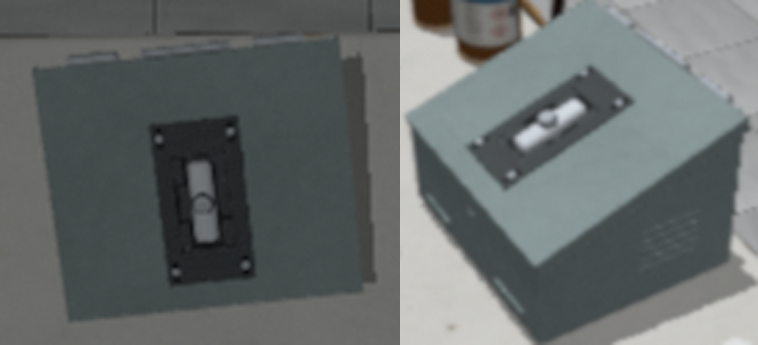

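Left of the crop is the top view: plate from (150,117) to (255,285), button at (203,205). Right is the scene view: plate corners near (588,65), (634,102), (508,188), (470,145), button at (548,118). I'll cast white bar and button rays from both views.

Run:
```python
from h import *
n=np.array([-.3204,-.0275,.9469]);n/=np.linalg.norm(n); d=-10.6
T=dict(np.load("top0.npz"));S=dict(np.load("scene0.npz"))
kt=145/400;ks=135/358
tp=lambda u,v:(205+u*kt,140+v*kt); sp=lambda u,v:(240+u*ks,135+v*ks)
# plate centre by corners
for s,C in((T,[tp(150,125),tp(238,117),tp(255,278),tp(170,285)]),(S,[sp(588,65),sp(634,102),sp(508,188),sp(470,145)])):
    Q=ray(s,C,n,d+5); print("plate centre",Q.mean(0).round(1),"sides",np.linalg.norm(Q-np.roll(Q,1,0),axis=1).round(1))
# white bar
for nm,s,(u0,v0,u1,v1) in(("t",T,(262,185,297,240)),("s",S,(418//1,150,470,200))):
    if nm=="s": u0,v0,u1,v1=280,165,320,200
    f=s["frame"][v0:v1,u0:u1].min(2); m=(f>(110)).astype(np.uint8)
    c=max(cv2.findContours(m,0,2)[0],key=cv2.contourArea); r=cv2.minAreaRect(c); print(r, f.max())
    Q=ray(s,np.array(r[0])+[u0,v0],n,d+7); b=ray(s,cv2.boxPoints(r)+[u0,v0],n,d+7)
    print("bar",Q.round(1),np.linalg.norm(b-np.roll(b,1,0),axis=1).round(1), b.round(0).tolist())
def two(a,b):
    def l(s,uv): 
        o=-s["R"].T@s["t"]; r=np.array([(uv[0]-s["cx"])/s["fx"],(uv[1]-s["cy"])/s["fy"],1])@s["R"]; return o,r/np.linalg.norm(r)
    (o1,r1),(o2,r2)=l(T,a),l(S,b); k=np.linalg.lstsq(np.c_[r1,-r2],o2-o1,rcond=None)[0]
    p,q=o1+k[0]*r1,o2+k[1]*r2; return (p+q)/2,np.linalg.norm(p-q)
p,g=two(tp(203,205),sp(548,118)); print("button",p.round(1),g,"above lid plane",n@p-d)
```

```text
plate centre [412.1 135.4 137.5] sides [135.7  71.3 136.4  70.6]
plate centre [641.1 -98.5 208.2] sides [118.8  52.7 121.2  52. ]
((14.5, 19.5), (7.0, 3.0), 90.0) 113
bar [[431.4 139.6 146.2]] [16.1  6.7 16.1  6.7] [[439.0, 143.0, 149.0], [439.0, 136.0, 149.0], [424.0, 137.0, 144.0], [424.0, 143.0, 144.0]]
((25.0, 24.5), (19.0, 28.0), 90.0) 212
bar [[416.9  90.6 139.9]] [60.9 69.1 58.4 65.5] [[406.0, 142.0, 138.0], [454.0, 94.0, 152.0], [427.0, 43.0, 142.0], [381.0, 87.0, 128.0]]
button [505.8   2.8 239. ] 324.1260953140763 above lid plane 74.79149113967796
```

```bash
cat >> h.py <<'E'
from scipy.spatial.transform import Rotation as Ro
def frame(yaw,tilt): # lid axes: columns lx,ly,n
    return Ro.from_euler("z",yaw,degrees=True).as_matrix()@Ro.from_euler("y",-tilt,degrees=True).as_matrix()
def toolR(L,th=0): # tool x=lx,y=-ly,z=-n turned by th(rad) about n
    return Ro.from_rotvec(L[:,2]*th).as_matrix()@L@np.diag([1,-1,-1.])
def delta(st,p,R):
    Rc=Ro.from_euler("xyz",st["eef_rot"],degrees=True).as_matrix()
    rv=Ro.from_matrix(R@Rc.T).as_rotvec(); return np.round(p-st["tcp_pos"],1),np.round(rv,4)
E
python3 - <<'E'
from h import *
from bench import *
n=np.array([-.3204,-.0275,.9469]);n/=np.linalg.norm(n); d=-10.6
T=dict(np.load("top0.npz"));S=dict(np.load("scene0.npz"))
kt=145/400;ks=135/358
tp=lambda u,v:(205+u*kt,140+v*kt); sp=lambda u,v:(240+(u-400)*ks,135+v*ks)
Q=ray(S,[sp(588,65),sp(634,102),sp(508,188),sp(470,145)],n,d+5); print("plate centre",Q.mean(0).round(1),np.linalg.norm(Q-np.roll(Q,1,0),axis=1).round(1))
print("button",ray(T,tp(203,205),n,d+14),ray(S,sp(548,118),n,d+14))
L=frame(5.1,18.8); print(L[:,2])
print(delta(read_state(),np.array([412,135.4,137.5])+200*L[:,2],toolR(L)))
E
```

```text
plate centre [414.7 129.2 138.1] [129.6  73.1 131.5  71.3]
button [[409.27320764 135.06045109 145.99783775]] [[411.42276076 126.84384899 146.48654856]]
[-0.32098987 -0.02864758  0.94664926]
(array([ 120.5, -451.8,   96.7]), array([ 0.4451, -0.0666, -2.6485]))
```

>>> {"op": "send_rows", "data": {"rows": [{"tx": 6.7,"ty": -25.1,"tz": 5.4,"rx": 0.0247,"ry": -0.0037,"rz": -0.147},{"tx": 6.7,"ty": -25.1,"tz": 5.4,"rx": 0.0247,"ry": -0.0037,"rz": -0.147},{"tx": 6.7,"ty": -25.1,"tz": 5.4,"rx": 0.0247,"ry": -0.0037,"rz": -0.147},{"tx": 6.7,"ty": -25.1,"tz": 5.4,"rx": 0.0247,"ry": -0.0037,"rz": -0.147},{"tx": 6.7,"ty": -25.1,"tz": 5.4,"rx": 0.0247,"ry": -0.0037,"rz": -0.147},{"tx": 6.7,"ty": -25.1,"tz": 5.4,"rx": 0.0247,"ry": -0.0037,"rz": -0.147},{"tx": 6.7,"ty": -25.1,"tz": 5.4,"rx": 0.0247,"ry": -0.0037,"rz": -0.147},{"tx": 6.7,"ty": -25.1,"tz": 5.4,"rx": 0.0247,"ry": -0.0037,"rz": -0.147},{"tx": 6.7,"ty": -25.1,"tz": 5.4,"rx": 0.0247,"ry": -0.0037,"rz": -0.147},{"tx": 6.7,"ty": -25.1,"tz": 5.4,"rx": 0.0247,"ry": -0.0037,"rz": -0.147},{"tx": 6.7,"ty": -25.1,"tz": 5.4,"rx": 0.0247,"ry": -0.0037,"rz": -0.147},{"tx": 6.7,"ty": -25.1,"tz": 5.4,"rx": 0.0247,"ry": -0.0037,"rz": -0.147},{"tx": 6.7,"ty": -25.1,"tz": 5.4,"rx": 0.0247,"ry": -0.0037,"rz": -0.147},{"tx": 6.7,"ty": -25.1,"tz": 5.4,"rx": 0.0247,"ry": -0.0037,"rz": -0.147},{"tx": 6.7,"ty": -25.1,"tz": 5.4,"rx": 0.0247,"ry": -0.0037,"rz": -0.147},{"tx": 6.7,"ty": -25.1,"tz": 5.4,"rx": 0.0247,"ry": -0.0037,"rz": -0.147},{"tx": 6.7,"ty": -25.1,"tz": 5.4,"rx": 0.0247,"ry": -0.0037,"rz": -0.147},{"tx": 6.7,"ty": -25.1,"tz": 5.4,"rx": 0.0247,"ry": -0.0037,"rz": -0.147},{"jaw": 1},{"jaw": 1}]}}

```text
$.rows[0]: bad value
```

Run:
```python
from h import *
from bench import *
st=read_state(); s=snapshot("wrist"); np.savez("w1.npz",**s,tcp=st["tcp_pos"],rot=st["eef_rot"]); cv2.imwrite("pics/w1.png",s["frame"][...,::-1])
print(st["clock"],st["joint_positions"].round(1),st["tcp_pos"],st["eef_rot"],st["ft_force"],st["gripper_width"])
L=frame(5.1,18.8)
print(delta(st,np.array([412,135.4,137.5])+200*L[:,2],toolR(L)))
print(s["fx"],"campos",-s["R"].T@s["t"],s["R"][2])
```

```text
0.1 [62.2 12.5 92.5  0.  75.1 -6.4] [227.26441993 581.42580096 230.09820779] [-1.79876199e+02 -1.43204601e-02  1.58639520e+02] [ 0.37707175 -0.20852789 -0.25434123] 0.9998136103745345
(array([ 120.5, -451.8,   96.7]), array([ 0.4451, -0.0666, -2.6485]))
338.8717064120322 campos [149.7395048  611.47557428 372.08523148] [ 0.29944807 -0.12033966 -0.94649312]
```

View pics/w1.png

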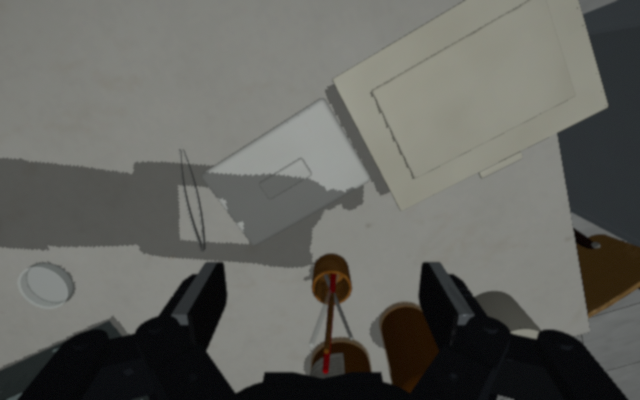

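The wrist camera is still at the start pose because the call was refused: it shows boxes and open fingers at about (210,290) and (440,290). I'll retry with every key in each row.

>>> {"op": "send_rows", "data": {"rows": [{"tx": 6.7,"ty": -25.1,"tz": 5.4,"rx": 0.0247,"ry": -0.0037,"rz": -0.147,"jaw": 0},{"tx": 6.7,"ty": -25.1,"tz": 5.4,"rx": 0.0247,"ry": -0.0037,"rz": -0.147,"jaw": 0},{"tx": 6.7,"ty": -25.1,"tz": 5.4,"rx": 0.0247,"ry": -0.0037,"rz": -0.147,"jaw": 0},{"tx": 6.7,"ty": -25.1,"tz": 5.4,"rx": 0.0247,"ry": -0.0037,"rz": -0.147,"jaw": 0},{"tx": 6.7,"ty": -25.1,"tz": 5.4,"rx": 0.0247,"ry": -0.0037,"rz": -0.147,"jaw": 0},{"tx": 6.7,"ty": -25.1,"tz": 5.4,"rx": 0.0247,"ry": -0.0037,"rz": -0.147,"jaw": 0},{"tx": 6.7,"ty": -25.1,"tz": 5.4,"rx": 0.0247,"ry": -0.0037,"rz": -0.147,"jaw": 0},{"tx": 6.7,"ty": -25.1,"tz": 5.4,"rx": 0.0247,"ry": -0.0037,"rz": -0.147,"jaw": 0},{"tx": 6.7,"ty": -25.1,"tz": 5.4,"rx": 0.0247,"ry": -0.0037,"rz": -0.147,"jaw": 0},{"tx": 6.7,"ty": -25.1,"tz": 5.4,"rx": 0.0247,"ry": -0.0037,"rz": -0.147,"jaw": 0},{"tx": 6.7,"ty": -25.1,"tz": 5.4,"rx": 0.0247,"ry": -0.0037,"rz": -0.147,"jaw": 0},{"tx": 6.7,"ty": -25.1,"tz": 5.4,"rx": 0.0247,"ry": -0.0037,"rz": -0.147,"jaw": 0},{"tx": 6.7,"ty": -25.1,"tz": 5.4,"rx": 0.0247,"ry": -0.0037,"rz": -0.147,"jaw": 0},{"tx": 6.7,"ty": -25.1,"tz": 5.4,"rx": 0.0247,"ry": -0.0037,"rz": -0.147,"jaw": 0},{"tx": 6.7,"ty": -25.1,"tz": 5.4,"rx": 0.0247,"ry": -0.0037,"rz": -0.147,"jaw": 0},{"tx": 6.7,"ty": -25.1,"tz": 5.4,"rx": 0.0247,"ry": -0.0037,"rz": -0.147,"jaw": 0},{"tx": 6.7,"ty": -25.1,"tz": 5.4,"rx": 0.0247,"ry": -0.0037,"rz": -0.147,"jaw": 0},{"tx": 6.7,"ty": -25.1,"tz": 5.4,"rx": 0.0247,"ry": -0.0037,"rz": -0.147,"jaw": 0},{"tx": 0,"ty": 0,"tz": 0,"rx": 0,"ry": 0,"rz": 0,"jaw": 0},{"tx": 0,"ty": 0,"tz": 0,"rx": 0,"ry": 0,"rz": 0,"jaw": 0}]}}

```text
clock: 2.15
tcp_pos: [348.0, 130.3, 328.3]
eef_rot: [179.9, -18.8, 5.3]
ft_force: [-0.3, 0.4, 0.4]
gripper_width: 1.002
grip_force: 0.0
```

Run:
```python
from h import *
from bench import *
st=read_state(); s=snapshot("wrist"); np.savez("w1.npz",**s,tcp=st["tcp_pos"],rot=st["eef_rot"]); cv2.imwrite("pics/w2.png",s["frame"][...,::-1])
print(st["clock"],st["joint_positions"].round(1),st["tcp_pos"],st["eef_rot"],st["ft_force"],st["gripper_width"])
L=frame(5.1,18.8)
print(delta(st,np.array([412,135.4,137.5])+200*L[:,2],toolR(L)))
print(s["fx"],"campos",-s["R"].T@s["t"],s["R"][2])
```

```text
2.15 [ 11.4 -39.8 126.3  -2.2  74.9  96.4] [348.04387247 130.31368497 328.26675736] [179.86887211 -18.76060171   5.29102254] [-0.27855702  0.37344662  0.43541133] 1.0017734712103745
(array([-0.2, -0.6, -1.4]), array([ 0.0022, -0.0005, -0.0026]))
338.8717064120322 campos [380.20670578 133.21209802 489.36801144] [ 1.19823122e-04 -3.45387557e-03 -9.99994028e-01]
```

View pics/w2.png

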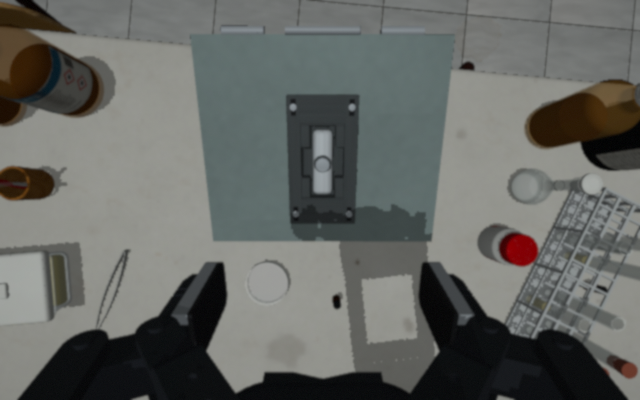

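Wrist view: lid quad at (192,35), (453,35), (432,240), (213,240); plate (287–358, 95–223); button at (322,164). I'll measure these precisely with this camera.

Run:
```python
from h import *
s=dict(np.load("w1.npz")); X=pts(s); g=s["frame"]
P=np.vstack([X[45:225,220:280].reshape(-1,3),X[45:200,365:425].reshape(-1,3)]); n,d,e=plane(P)
print("plane",n,d,e,"tilt",np.degrees(np.arccos(n[2])),"slopeyaw",np.degrees(np.arctan2(-n[1],-n[0])))
m=((abs(X@n-d)<6)&(X[...,0]>300)&(X[...,1]>-30)&(X[...,1]<300)).astype(np.uint8); m[:30]=0;m[250:]=0
m=cv2.morphologyEx(cv2.morphologyEx(m,cv2.MORPH_CLOSE,np.ones((15,15))),cv2.MORPH_OPEN,np.ones((9,9)))
ey=np.cross(n,[1,0,0.]);ey/=np.linalg.norm(ey); ex=np.cross(ey,n)
def rect(mask,h,name):
    c=max(cv2.findContours(mask.astype(np.uint8),0,2)[0],key=cv2.contourArea); Q=ray(s,c[:,0],n,d+h)
    r=cv2.minAreaRect(np.c_[Q@ex,Q@ey].astype(np.float32)); print(name,np.round(r[1],1),round(r[2],2),(r[0][0]*ex+r[0][1]*ey+(d+h)*n).round(1),"px",cv2.boundingRect(c)); return r
r=rect(m,0,"lid"); 
for b in cv2.boxPoints(r): print((b[0]*ex+b[1]*ey+d*n).round(1))
# rel of latch face & button top to lid
print("face height",np.median((X@n-d)[100:112,300:345]),np.median((X@n-d)[205:218,302:340]),"button",np.median((X@n-d)[161:167,319:325]),"bar",np.median((X@n-d)[135:150,316:328]))
roi=np.zeros((400,640),bool); roi[85:228,280:366]=1
gray=g.max(2).astype(int); dk=(gray<75)&roi
dk=cv2.morphologyEx(dk.astype(np.uint8),cv2.MORPH_CLOSE,np.ones((7,7))); dk[206:]=dk[206:]
rect(dk,2,"plate")
rr=np.zeros_like(roi); rr[120:203,305:340]=1
rect((gray>115)&rr,4,"bar")
# screws
sc=(gray>120)&roi&~rr
k,lab,stt,cen=cv2.connectedComponentsWithStats(sc.astype(np.uint8))
for i in range(1,k):
    if 4<=stt[i,4]<120: print("screw",stt[i],cen[i],ray(s,cen[i],n,d+2).round(1))
cv2.imwrite("pics/w2c.png",cv2.resize(g[85:235,270:380,::-1],None,fx=4,fy=4,interpolation=cv2.INTER_CUBIC))
c=cv2.HoughCircles(cv2.resize(gray[145:185,302:342].astype(np.uint8),None,fx=6,fy=6,interpolation=2),cv2.HOUGH_GRADIENT,1.5,100,param1=60,param2=10,minRadius=36,maxRadius=72)
print(c)
if c is not None:
    uv=c[0,0,:2]/6+[302-.4,145-.4]; print(uv, ray(s,uv,n,d+11))
```

```text
plane [-0.31959963 -0.02801247  0.94713852] -9.859911613262753 0.40790348446057256 tilt 18.71281904149156 slopeyaw 5.009095834841525
lid [216.  248.1] 5.52 [432.  137.  139.4] px (191, 30, 264, 211)
[318.8 251.2 104.6]
[341.4   4.1 104.9]
[545.1  22.9 174.2]
[522.5 269.9 173.9]
face height 2.8904980432976397 3.0820221184029464 button 12.63768280987311 bar 5.597460365010142
plate [141.3  83.3] 5.74 [412.5 129.3 134.7] px (287, 95, 79, 133)
bar [37.  17.1] 5.54 [401.5 134.4 133.3] px (314, 158, 17, 35)
screw [290 104   6   6  28] [292.5        106.78571429] [[465.2 169.6 153.7]]
screw [349 104   6   6  27] [351.40740741 106.74074074] [[470.6 111.5 153.8]]
[[[108.75 113.25  50.85]
  [ 90.75   2.25  67.8 ]]]
[319.725 163.475] [[412.59923236 137.72028373 144.5031868 ]]
```

View pics/w2c.png

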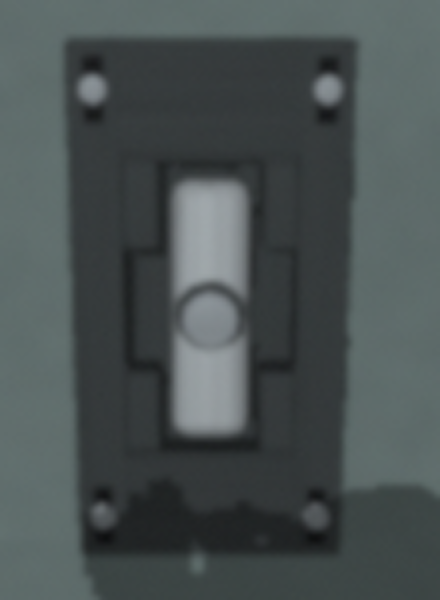

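In the crop, the plate is (65,38)–(357,38)–(340,552)–(83,552), the bar runs from (172,182) to (246,437), and the button centre is (210,318). I'll convert these.

Run:
```python
from h import *
s=dict(np.load("w1.npz")); n=np.array([-.3196,-.0280,.94714]);d=-9.86
q=lambda u,v:(270+u/4-.4,85+v/4-.4)
for nm,h,C in(("plate",3,[(65,38),(357,38),(340,552),(83,552)]),("bar",5,[(172,181),(248,181),(246,438),(172,438)]),("screws",4,[(92,90),(328,90),(317,515),(102,515)]),("button",12,[(210,318)])):
    Q=ray(s,[q(*c) for c in C],n,d+h); e=Q[0]-Q[-1]; print(nm,Q.mean(0).round(1),np.linalg.norm(Q-np.roll(Q,1,0),axis=1).round(1),"yaw",np.degrees(np.arctan2(e[1],e[0])) , (Q.mean(0)-n*(h-3)).round(1))
```

```text
plate [414.8 135.1 136.7] [136.1  71.3 136.1  71. ] yaw 5.428438679545537 [414.8 135.1 136.7]
bar [413.9 135.5 138.5] [67.9 19.1 67.9 19.7] yaw 4.7512929110233655 [414.5 135.6 136.6]
screws [414.  135.5 137.5] [112.5  58.1 112.5  58.7] yaw 5.072632386630149 [414.3 135.5 136.6]
button [412.1 135.3 145.3] [0.] yaw 0.0 [415.  135.5 136.8]
```

>>> {"op": "send_rows", "data": {"rows": [{"tx": 6.1,"ty": 0.4,"tz": -17.5,"rx": 0,"ry": 0,"rz": 0,"jaw": 1},{"tx": 6.1,"ty": 0.4,"tz": -17.5,"rx": 0,"ry": 0,"rz": 0,"jaw": 1},{"tx": 6.1,"ty": 0.4,"tz": -17.5,"rx": 0,"ry": 0,"rz": 0,"jaw": 1},{"tx": 6.1,"ty": 0.4,"tz": -17.5,"rx": 0,"ry": 0,"rz": 0,"jaw": 1},{"tx": 6.1,"ty": 0.4,"tz": -17.5,"rx": 0,"ry": 0,"rz": 0,"jaw": 1},{"tx": 6.1,"ty": 0.4,"tz": -17.5,"rx": 0,"ry": 0,"rz": 0,"jaw": 1},{"tx": 6.1,"ty": 0.5,"tz": -17.5,"rx": 0,"ry": 0,"rz": 0,"jaw": 1},{"tx": 6.1,"ty": 0.5,"tz": -17.5,"rx": 0,"ry": 0,"rz": 0,"jaw": 1},{"tx": 6.1,"ty": 0.5,"tz": -17.5,"rx": 0,"ry": 0,"rz": 0,"jaw": 1},{"tx": 5.9,"ty": 0.5,"tz": -17.0,"rx": 0,"ry": 0,"rz": 0,"jaw": 1},{"tx": 0,"ty": 0,"tz": 0,"rx": 0,"ry": 0,"rz": 0,"jaw": 1},{"tx": 0,"ty": 0,"tz": 0,"rx": 0,"ry": 0,"rz": 0,"jaw": 1},{"tx": 0,"ty": 0,"tz": 0,"rx": 0,"ry": 0,"rz": 0,"jaw": 1}], "force": 20}}

```text
clock: 3.5
tcp_pos: [409.3, 135.3, 154.9]
eef_rot: [179.9, -18.9, 5.3]
ft_force: [0.0, -0.3, 0.7]
gripper_width: 0.001
grip_force: 0.0
```

Run:
```python
from h import *
from bench import *
st=read_state(); s=snapshot("wrist"); cv2.imwrite("pics/w3.png",s["frame"][60:360,160:480,::-1])
L=frame(5.1,18.7); print(st["ft_force"],st["wrist_torque"],st["gripper_width"],"lid-frame offset from axis/face",L.T@(st["tcp_pos"]-[414.3,135.4,136.8]))
print(delta(st,np.array([414.3,135.4,136.8])+17*L[:,2],toolR(L)))
```

```text
[ 0.04698927 -0.26669429  0.73355927] [0.01065497 0.13002631 0.0203981 ] 0.001210902936253605 lid-frame offset from axis/face [ 1.11967203  0.3565299  18.74133786]
(array([-0.5, -0.4, -2. ]), array([ 0.0021,  0.0028, -0.0032]))
```

View pics/w3.png

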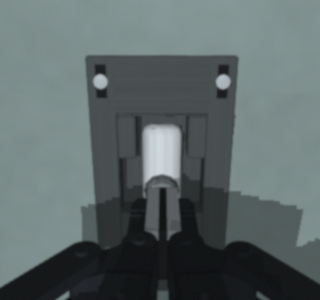

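The shut fingertips sit centred over the button at crop (162,185), with about 9 mm of gap. I'll descend along the lid normal.

>>> {"op": "send_rows", "data": {"rows": [{"tx": 0.4,"ty": 0,"tz": -1.9,"rx": 0,"ry": 0,"rz": 0,"jaw": 1},{"tx": 0.4,"ty": 0,"tz": -1.9,"rx": 0,"ry": 0,"rz": 0,"jaw": 1},{"tx": 0.4,"ty": 0,"tz": -1.9,"rx": 0,"ry": 0,"rz": 0,"jaw": 1},{"tx": 0.6,"ty": 0,"tz": -1.9,"rx": 0,"ry": 0,"rz": 0,"jaw": 1},{"tx": 0,"ty": 0,"tz": 0,"rx": 0,"ry": 0,"rz": 0,"jaw": 1},{"tx": 0,"ty": 0,"tz": 0,"rx": 0,"ry": 0,"rz": 0,"jaw": 1}]}}

```text
clock: 4.15
tcp_pos: [410.8, 134.6, 146.3]
eef_rot: [179.8, -18.8, 5.2]
ft_force: [0.5, -0.2, -0.1]
gripper_width: -0.002
grip_force: 0.0
```

>>> {"op": "send_rows", "data": {"rows": [{"tx": 0.2,"ty": 0,"tz": -0.6,"rx": 0,"ry": 0,"rz": 0,"jaw": 1},{"tx": 0.2,"ty": 0,"tz": -0.6,"rx": 0,"ry": 0,"rz": 0,"jaw": 1},{"tx": 0.2,"ty": 0,"tz": -0.6,"rx": 0,"ry": 0,"rz": 0,"jaw": 1},{"tx": 0.2,"ty": 0,"tz": -0.6,"rx": 0,"ry": 0,"rz": 0,"jaw": 1},{"tx": 0,"ty": 0,"tz": 0,"rx": 0,"ry": 0,"rz": 0,"jaw": 1},{"tx": 0,"ty": 0,"tz": 0,"rx": 0,"ry": 0,"rz": 0,"jaw": 1}]}}

```text
clock: 4.75
tcp_pos: [411.8, 134.7, 144.2]
eef_rot: [179.9, -18.8, 5.3]
ft_force: [-2.4, -0.5, 3.7]
gripper_width: -0.002
grip_force: 2.0
```

>>> {"op": "send_rows", "data": {"rows": [{"tx": 0.2,"ty": 0,"tz": -0.6,"rx": 0,"ry": 0,"rz": 0,"jaw": 1},{"tx": 0.2,"ty": 0,"tz": -0.6,"rx": 0,"ry": 0,"rz": 0,"jaw": 1},{"tx": 0,"ty": 0,"tz": 0,"rx": 0,"ry": 0,"rz": 0,"jaw": 1},{"tx": 0,"ty": 0,"tz": 0,"rx": 0,"ry": 0,"rz": 0,"jaw": 1}]}}

```text
clock: 5.15
tcp_pos: [412.2, 134.7, 142.9]
eef_rot: [179.9, -18.8, 5.2]
ft_force: [-1.8, 0.8, 4.8]
gripper_width: 0.0
grip_force: 2.0
```

>>> {"op": "send_rows", "data": {"rows": [{"tx": 0.2,"ty": 0,"tz": -0.6,"rx": 0,"ry": 0,"rz": 0,"jaw": 1},{"tx": 0.2,"ty": 0,"tz": -0.6,"rx": 0,"ry": 0,"rz": 0,"jaw": 1},{"tx": 0,"ty": 0,"tz": 0,"rx": 0,"ry": 0,"rz": 0,"jaw": 1},{"tx": 0,"ty": 0,"tz": 0,"rx": 0,"ry": 0,"rz": 0,"jaw": 1}]}}

```text
clock: 5.55
tcp_pos: [412.6, 134.8, 142.0]
eef_rot: [179.9, -18.8, 5.2]
ft_force: [-3.3, 1.2, 7.0]
gripper_width: 0.002
grip_force: 3.6
```

>>> {"op": "send_rows", "data": {"rows": [{"tx": -0.7,"ty": -0.1,"tz": 2,"rx": 0,"ry": 0,"rz": 0,"jaw": 1},{"tx": -0.7,"ty": 0,"tz": 2,"rx": 0,"ry": 0,"rz": 0,"jaw": 1},{"tx": -0.7,"ty": -0.1,"tz": 2,"rx": 0,"ry": 0,"rz": 0,"jaw": 1},{"tx": -0.7,"ty": 0,"tz": 2,"rx": 0,"ry": 0,"rz": 0,"jaw": 1},{"tx": 0,"ty": 0,"tz": 0,"rx": 0,"ry": 0,"rz": 0,"jaw": 1},{"tx": 0,"ty": 0,"tz": 0,"rx": 0,"ry": 0,"rz": 0,"jaw": 1}]}}

```text
clock: 6.15
tcp_pos: [409.8, 134.6, 150.0]
eef_rot: [179.8, -18.8, 5.3]
ft_force: [-2.8, 0.4, 5.8]
gripper_width: 0.002
grip_force: 3.1
```

The button follows with steady force, so the handle has released. I'll back off and open the jaw partway.

>>> {"op": "send_rows", "data": {"rows": [{"tx": -1.6,"ty": -0.1,"tz": 4.7,"rx": 0,"ry": 0,"rz": 0,"jaw": 1},{"tx": -1.6,"ty": -0.1,"tz": 4.7,"rx": 0,"ry": 0,"rz": 0,"jaw": 1},{"tx": -1.6,"ty": -0.1,"tz": 4.7,"rx": 0,"ry": 0,"rz": 0,"jaw": 1},{"tx": -1.6,"ty": -0.1,"tz": 4.7,"rx": 0,"ry": 0,"rz": 0,"jaw": 1},{"tx": -1.6,"ty": -0.1,"tz": 4.7,"rx": 0,"ry": 0,"rz": 0,"jaw": 1},{"tx": -3.2,"ty": -0.3,"tz": 9.5,"rx": 0,"ry": 0,"rz": 0,"jaw": 1},{"tx": -3.2,"ty": -0.3,"tz": 9.5,"rx": 0,"ry": 0,"rz": 0,"jaw": 0.4},{"tx": -3.2,"ty": -0.3,"tz": 9.5,"rx": 0,"ry": 0,"rz": 0,"jaw": 0.4},{"tx": -3.2,"ty": -0.3,"tz": 9.5,"rx": 0,"ry": 0,"rz": 0,"jaw": 0.4},{"tx": -3.2,"ty": -0.3,"tz": 9.5,"rx": 0,"ry": 0,"rz": 0,"jaw": 0.4},{"tx": 0,"ty": 0,"tz": 0,"rx": 0,"ry": 0,"rz": 0,"jaw": 0.4},{"tx": 0,"ty": 0,"tz": 0,"rx": 0,"ry": 0,"rz": 0,"jaw": 0.4}]}}

```text
clock: 7.35
tcp_pos: [385.8, 132.5, 221.0]
eef_rot: [179.9, -18.8, 5.2]
ft_force: [-0.0, -0.3, 0.7]
gripper_width: 0.596
grip_force: 0.0
```

Run:
```python
from h import *
from bench import *
st=read_state(); s=snapshot("wrist"); np.savez("w4.npz",**s); cv2.imwrite("pics/w4.png",s["frame"][0:400,60:580,::-1])
L=frame(5.1,18.7); print(st["ft_force"],st["gripper_width"],"lidframe",L.T@(st["tcp_pos"]-[414.3,135.4,136.8]))
print(delta(st,np.array([414.3,135.4,136.8])+75*L[:,2],toolR(L)))
X=pts(s); n=L[:,2]; h=(X-[414.3,135.4,136.8])@n; q=(X-[414.3,135.4,136.8])@L
m=(h>27)&(h<45)&(abs(q[...,0])<60)&(abs(q[...,1])<25)&(s["range_z"]>0); 
print(m.sum(), [ (np.percentile(q[m][:,i],[2,50,98])).round(1) for i in range(3)])
print("face h",np.median(h[(abs(q[...,0]-55)<8)&(abs(q[...,1])<15)&(abs(h)<15)]))
```

```text
[-0.01975722 -0.3038683   0.68435212] 0.5957196544464416 lidframe [-0.16006494 -0.33266163 88.99596332]
(array([  4.6,   0.7, -13.2]), array([ 0.0022,  0.0025, -0.0018]))
2979 [array([-30.7,   5.3,  32.9]), array([-9.3,  0.4,  9.7]), array([27.7, 31.6, 39.3])]
face h -0.301055519229157
```

View pics/w4.png

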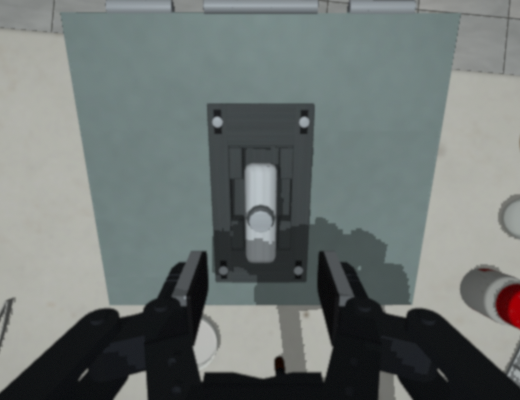

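The handle has popped out: bar top at about 32 mm, button at 39 mm, bar centred near crop (261,213) within 1 mm of my axis. I'll descend around it.

>>> {"op": "send_rows", "data": {"rows": [{"tx": 3.3,"ty": 0.4,"tz": -9.4,"rx": 0.002,"ry": 0.0025,"rz": -0.002,"jaw": 0.4},{"tx": 3.3,"ty": 0.4,"tz": -9.4,"rx": 0,"ry": 0,"rz": 0,"jaw": 0.4},{"tx": 3.3,"ty": 0.4,"tz": -9.4,"rx": 0,"ry": 0,"rz": 0,"jaw": 0.4},{"tx": 3.3,"ty": 0.4,"tz": -9.4,"rx": 0,"ry": 0,"rz": 0,"jaw": 0.4},{"tx": 3.3,"ty": 0.4,"tz": -9.4,"rx": 0,"ry": 0,"rz": 0,"jaw": 0.4},{"tx": 3.3,"ty": 0.3,"tz": -9.4,"rx": 0,"ry": 0,"rz": 0,"jaw": 0.4},{"tx": 3.3,"ty": 0.3,"tz": -9.4,"rx": 0,"ry": 0,"rz": 0,"jaw": 0.5},{"tx": 3.4,"ty": 0.3,"tz": -9.6,"rx": 0,"ry": 0,"rz": 0,"jaw": 0.6},{"tx": 0,"ty": 0,"tz": 0,"rx": 0,"ry": 0,"rz": 0,"jaw": 0.68},{"tx": 0,"ty": 0,"tz": 0,"rx": 0,"ry": 0,"rz": 0,"jaw": 0.68},{"tx": 0,"ty": 0,"tz": 0,"rx": 0,"ry": 0,"rz": 0,"jaw": 0.68}], "force": 30}}

```text
clock: 8.5
tcp_pos: [412.5, 135.5, 145.7]
eef_rot: [180.0, -18.7, 5.1]
ft_force: [0.7, -1.0, -0.3]
gripper_width: 0.315
grip_force: 0.0
```

Run:
```python
from h import *
from bench import *
st=read_state()
L=frame(5.1,18.7); print(st["ft_force"],st["wrist_torque"],st["gripper_width"],st["grip_force"],"lidframe",L.T@(st["tcp_pos"]-[414.3,135.4,136.8]),st["joint_positions"].round(1))
print(delta(st,np.array([414.3,135.4,136.8])+75*L[:,2],toolR(L)))
```

```text
[ 0.66861473 -0.96438726 -0.34304504] [-0.07603468  0.15148768 -0.01366677] 0.3147474836154843 0.0 lidframe [1.16790545 0.22723183 8.99983301] [ 10.  -19.  133.8  -2.2  46.5  96.2]
(array([-22.2,  -2.2,  62.1]), array([0.0002, 0.    , 0.0002]))
```

>>> {"op": "send_rows", "data": {"rows": [{"tx": 0,"ty": 0,"tz": 0,"rx": 0,"ry": 0,"rz": 0,"jaw": 0.72},{"tx": 0,"ty": 0,"tz": 0,"rx": 0,"ry": 0,"rz": 0,"jaw": 0.75},{"tx": 0,"ty": 0,"tz": 0,"rx": 0,"ry": 0,"rz": 0,"jaw": 0.8},{"tx": 0,"ty": 0,"tz": 0,"rx": 0,"ry": 0,"rz": 0,"jaw": 1},{"tx": 0,"ty": 0,"tz": 0,"rx": 0,"ry": 0,"rz": 0,"jaw": 1},{"tx": 0,"ty": 0,"tz": 0,"rx": 0,"ry": 0,"rz": 0,"jaw": 1}], "force": 30}}

```text
clock: 9.1
tcp_pos: [412.5, 135.9, 145.8]
eef_rot: [-180.0, -18.7, 5.1]
ft_force: [-1.5, 4.0, 3.4]
gripper_width: 0.23
grip_force: 32.4
```

```bash
cat > st.py <<'E'
from h import *
from bench import *
import sys
st=read_state(); L=frame(5.1,18.7); F=st["ft_force"]; 
print(st["clock"],"F lid",(L.T@F).round(2),"M lid",(L.T@st["wrist_torque"]).round(2),"w",round(st["gripper_width"]*85,1),st["grip_force"],"pos lid",(L.T@(st["tcp_pos"]-[414.3,135.4,136.8])).round(2))
Rc=Ro.from_euler("xyz",st["eef_rot"],degrees=True).as_matrix()
print("turn from latched (lid axes)",(L.T@Ro.from_matrix(Rc@toolR(L).T).as_rotvec()).round(3),st["joint_positions"].round(1))
E
python3 st.py
```

```text
9.1 F lid [0.01 4.13 3.61] M lid [ 0.6  0.1 -0. ] w 19.6 32.399901151657104 pos lid [1.24 0.62 9.04]
turn from latched (lid axes) [ 0.001 -0.    -0.   ] [ 10.1 -19.  133.8  -2.1  46.5  96.2]
```

>>> {"op": "send_rows", "data": {"rows": [{"tx": -0.1,"ty": 0.4,"tz": 0.3,"rx": 0,"ry": 0,"rz": 0,"jaw": 1},{"tx": 0,"ty": 0,"tz": 0,"rx": 0,"ry": 0,"rz": 0,"jaw": 1},{"tx": 0,"ty": 0,"tz": 0,"rx": 0,"ry": 0,"rz": 0,"jaw": 1}]}}

```text
clock: 9.4
tcp_pos: [412.4, 135.9, 145.8]
eef_rot: [180.0, -18.7, 5.1]
ft_force: [-0.7, 3.9, 4.0]
gripper_width: 0.227
grip_force: 32.4
```

```bash
python3 st.py
```

```text
9.4 F lid [0.96 3.91 3.91] M lid [0.51 0.08 0.06] w 19.3 32.3940235376358 pos lid [1.17 0.68 9.14]
turn from latched (lid axes) [-0. -0. -0.] [ 10.1 -19.  133.8  -2.2  46.6  96.3]
```

>>> {"op": "send_rows", "data": {"rows": [{"tx": -0.2,"ty": 0.5,"tz": 0.5,"rx": 0,"ry": 0,"rz": 0,"jaw": 1},{"tx": 0,"ty": 0,"tz": 0,"rx": 0,"ry": 0,"rz": 0,"jaw": 1},{"tx": 0,"ty": 0,"tz": 0,"rx": 0,"ry": 0,"rz": 0,"jaw": 1}]}}

```text
clock: 9.7
tcp_pos: [412.1, 136.0, 145.9]
eef_rot: [179.9, -18.7, 5.1]
ft_force: [3.0, 1.3, -0.2]
gripper_width: 0.229
grip_force: 31.9
```

```bash
python3 st.py
```

```text
9.7 F lid [ 2.89  1.06 -1.16] M lid [ 0.28 -0.29 -0.04] w 19.4 31.856989860534668 pos lid [0.95 0.81 9.33]
turn from latched (lid axes) [-0.001  0.     0.   ] [ 10.2 -19.  133.8  -2.3  46.6  96.4]
```

>>> {"op": "send_rows", "data": {"rows": [{"tx": 0.4,"ty": 0.1,"tz": 0,"rx": -0.016,"ry": -0.0014,"rz": 0.0474,"jaw": 1},{"tx": 0,"ty": 0,"tz": 0,"rx": -0.016,"ry": -0.0014,"rz": 0.0474,"jaw": 1},{"tx": 0,"ty": 0,"tz": 0,"rx": -0.016,"ry": -0.0014,"rz": 0.0474,"jaw": 1},{"tx": 0,"ty": 0,"tz": 0,"rx": -0.016,"ry": -0.0014,"rz": 0.0474,"jaw": 1},{"tx": 0,"ty": 0,"tz": 0,"rx": 0,"ry": 0,"rz": 0,"jaw": 1},{"tx": 0,"ty": 0,"tz": 0,"rx": 0,"ry": 0,"rz": 0,"jaw": 1}]}}

```text
clock: 10.3
tcp_pos: [412.2, 136.3, 146.0]
eef_rot: [176.2, -18.3, 17.0]
ft_force: [0.7, 0.7, 1.9]
gripper_width: 0.228
grip_force: 32.4
```

```bash
python3 st.py
```

```text
10.3 F lid [1.34 0.59 1.52] M lid [ 0.2  -0.09 -0.61] w 19.4 32.42202937602997 pos lid [1.08 1.07 9.36]
turn from latched (lid axes) [-0.     0.001  0.198] [ 10.2 -18.9 133.7  -2.3  46.6  85.1]
```

>>> {"op": "send_rows", "data": {"rows": [{"tx": 0.2,"ty": 0.1,"tz": 0.2,"rx": -0.016,"ry": -0.0014,"rz": 0.0474,"jaw": 1},{"tx": 0,"ty": 0,"tz": 0,"rx": -0.016,"ry": -0.0014,"rz": 0.0474,"jaw": 1},{"tx": 0,"ty": 0,"tz": 0,"rx": -0.016,"ry": -0.0014,"rz": 0.0474,"jaw": 1},{"tx": 0,"ty": 0,"tz": 0,"rx": -0.016,"ry": -0.0014,"rz": 0.0474,"jaw": 1},{"tx": 0,"ty": 0,"tz": 0,"rx": 0,"ry": 0,"rz": 0,"jaw": 1},{"tx": 0,"ty": 0,"tz": 0,"rx": 0,"ry": 0,"rz": 0,"jaw": 1}]}}

```text
clock: 10.9
tcp_pos: [412.5, 136.4, 146.4]
eef_rot: [172.4, -17.1, 29.2]
ft_force: [0.4, 2.0, 4.7]
gripper_width: 0.226
grip_force: 32.4
```

```bash
python3 st.py
```

```text
10.9 F lid [2.07 1.99 4.24] M lid [0.22 0.16 0.06] w 19.2 32.42072939872742 pos lid [1.5  1.18 9.68]
turn from latched (lid axes) [-0.001  0.001  0.401] [ 10.2 -18.9 133.7  -2.4  46.7  73.6]
```

>>> {"op": "send_rows", "data": {"rows": [{"tx": -0.3,"ty": 0.2,"tz": 2.4,"rx": -0.0018,"ry": 0.02,"rz": 0,"jaw": 1},{"tx": 0,"ty": 0,"tz": 0,"rx": 0,"ry": 0,"rz": 0,"jaw": 1},{"tx": 0,"ty": 0,"tz": 0,"rx": 0,"ry": 0,"rz": 0,"jaw": 1}]}}

```text
clock: 11.2
tcp_pos: [411.9, 136.4, 148.3]
eef_rot: [172.9, -16.0, 29.1]
ft_force: [0.2, 0.3, 1.4]
gripper_width: 0.228
grip_force: 32.2
```

```bash
python3 st.py
```

```text
11.2 F lid [0.66 0.3  1.3 ] M lid [0.   0.08 0.26] w 19.4 32.205854058265686 pos lid [ 1.53  1.22 11.67]
turn from latched (lid axes) [0.003 0.022 0.401] [ 10.2 -18.4 132.9  -2.2  48.2  73.3]
```

>>> {"op": "send_rows", "data": {"rows": [{"tx": 0.1,"ty": 0.1,"tz": 0.3,"rx": -0.015,"ry": -0.0013,"rz": 0.0477,"jaw": 1},{"tx": 0,"ty": 0,"tz": 0,"rx": -0.015,"ry": -0.0013,"rz": 0.0477,"jaw": 1},{"tx": 0,"ty": 0,"tz": 0,"rx": -0.015,"ry": -0.0013,"rz": 0.0477,"jaw": 1},{"tx": 0,"ty": 0,"tz": 0,"rx": -0.015,"ry": -0.0013,"rz": 0.0477,"jaw": 1},{"tx": 0,"ty": 0,"tz": 0,"rx": -0.015,"ry": -0.0013,"rz": 0.0477,"jaw": 1},{"tx": 0,"ty": 0,"tz": 0,"rx": -0.015,"ry": -0.0013,"rz": 0.0477,"jaw": 1},{"tx": 0,"ty": 0,"tz": 0,"rx": 0,"ry": 0,"rz": 0,"jaw": 1},{"tx": 0,"ty": 0,"tz": 0,"rx": 0,"ry": 0,"rz": 0,"jaw": 1}]}}

```text
clock: 12.0
tcp_pos: [411.7, 136.7, 148.3]
eef_rot: [168.5, -13.2, 46.5]
ft_force: [0.5, 0.8, -0.4]
gripper_width: 0.224
grip_force: 31.9
```

```bash
python3 st.py
```

```text
12.0 F lid [ 0.39  0.76 -0.51] M lid [0.09 0.1  0.09] w 19.0 31.888704299926758 pos lid [ 1.33  1.48 11.71]
turn from latched (lid axes) [0.007 0.022 0.699] [ 10.2 -18.4 132.9  -2.1  48.2  56.2]
```

>>> {"op": "send_rows", "data": {"rows": [{"tx": 0,"ty": 0,"tz": 0,"rx": -0.015,"ry": -0.0013,"rz": 0.0477,"jaw": 1},{"tx": 0,"ty": 0,"tz": 0,"rx": -0.015,"ry": -0.0013,"rz": 0.0477,"jaw": 1},{"tx": 0,"ty": 0,"tz": 0,"rx": -0.015,"ry": -0.0013,"rz": 0.0477,"jaw": 1},{"tx": 0,"ty": 0,"tz": 0,"rx": -0.015,"ry": -0.0013,"rz": 0.0477,"jaw": 1},{"tx": 0,"ty": 0,"tz": 0,"rx": -0.015,"ry": -0.0013,"rz": 0.0477,"jaw": 1},{"tx": 0,"ty": 0,"tz": 0,"rx": -0.015,"ry": -0.0013,"rz": 0.0477,"jaw": 1},{"tx": 0,"ty": 0,"tz": 0,"rx": -0.015,"ry": -0.0013,"rz": 0.0477,"jaw": 1},{"tx": 0,"ty": 0,"tz": 0,"rx": -0.015,"ry": -0.0013,"rz": 0.0477,"jaw": 1},{"tx": 0,"ty": 0,"tz": 0,"rx": 0,"ry": 0,"rz": 0,"jaw": 1},{"tx": 0,"ty": 0,"tz": 0,"rx": 0,"ry": 0,"rz": 0,"jaw": 1}]}}

```text
clock: 13.0
tcp_pos: [411.5, 136.8, 148.3]
eef_rot: [164.4, -7.8, 69.1]
ft_force: [-0.6, 2.4, -1.3]
gripper_width: 0.224
grip_force: 31.9
```

```bash
python3 st.py
```

```text
13.0 F lid [-0.76  2.4  -1.07] M lid [0.25 0.3  0.05] w 19.1 31.897480487823486 pos lid [ 1.11  1.69 11.72]
turn from latched (lid axes) [0.012 0.021 1.099] [ 10.2 -18.4 132.9  -2.1  48.2  33.3]
```

>>> {"op": "send_rows", "data": {"rows": [{"tx": -0.1,"ty": 0.3,"tz": 0,"rx": -0.015,"ry": -0.0013,"rz": 0.0477,"jaw": 1},{"tx": 0,"ty": 0,"tz": 0,"rx": -0.015,"ry": -0.0013,"rz": 0.0477,"jaw": 1},{"tx": 0,"ty": 0,"tz": 0,"rx": -0.015,"ry": -0.0013,"rz": 0.0477,"jaw": 1},{"tx": 0,"ty": 0,"tz": 0,"rx": -0.015,"ry": -0.0013,"rz": 0.0477,"jaw": 1},{"tx": 0,"ty": 0,"tz": 0,"rx": -0.015,"ry": -0.0013,"rz": 0.0477,"jaw": 1},{"tx": 0,"ty": 0,"tz": 0,"rx": 0,"ry": 0,"rz": 0,"jaw": 1},{"tx": 0,"ty": 0,"tz": 0,"rx": 0,"ry": 0,"rz": 0,"jaw": 1}]}}

```text
clock: 13.7
tcp_pos: [411.3, 136.9, 148.2]
eef_rot: [163.0, -3.7, 83.0]
ft_force: [-2.5, 1.1, -1.0]
gripper_width: 0.226
grip_force: 31.9
```

```bash
python3 st.py
```

```text
13.7 F lid [-2.64  1.37 -0.19] M lid [ 0.17  0.42 -0.03] w 19.2 31.891645789146423 pos lid [ 0.91  1.81 11.71]
turn from latched (lid axes) [0.014 0.02  1.349] [ 10.3 -18.4 132.9  -2.2  48.2  19.1]
```

>>> {"op": "send_rows", "data": {"rows": [{"tx": -0.4,"ty": 0.1,"tz": -0.1,"rx": -0.009,"ry": -0.0008,"rz": 0.0286,"jaw": 1},{"tx": 0,"ty": 0,"tz": 0,"rx": -0.0075,"ry": -0.0006,"rz": 0.0238,"jaw": 1},{"tx": 0,"ty": 0,"tz": 0,"rx": 0,"ry": 0,"rz": 0,"jaw": 1},{"tx": 0,"ty": 0,"tz": 0,"rx": 0,"ry": 0,"rz": 0,"jaw": 1}]}}

```text
clock: 14.1
tcp_pos: [411.2, 137.0, 148.3]
eef_rot: [162.8, -2.8, 86.0]
ft_force: [-0.9, -0.3, -3.0]
gripper_width: 0.226
grip_force: 31.7
```

```bash
python3 st.py
```

```text
14.1 F lid [-1.88 -0.21 -2.57] M lid [ 0.06  0.48 -0.09] w 19.2 31.742071509361267 pos lid [ 0.91  1.89 11.87]
turn from latched (lid axes) [0.014 0.019 1.405] [ 10.3 -18.5 132.9  -2.2  48.2  15.9]
```

>>> {"op": "send_rows", "data": {"rows": [{"tx": -0.2,"ty": 0,"tz": -0.3,"rx": -0.009,"ry": -0.0008,"rz": 0.0286,"jaw": 1},{"tx": 0,"ty": 0,"tz": 0,"rx": 0,"ry": 0,"rz": 0,"jaw": 1},{"tx": 0,"ty": 0,"tz": 0,"rx": 0,"ry": 0,"rz": 0,"jaw": 1}]}}

```text
clock: 14.4
tcp_pos: [411.3, 137.1, 148.3]
eef_rot: [162.7, -2.3, 87.6]
ft_force: [-2.4, 0.0, -1.5]
gripper_width: 0.227
grip_force: 32.3
```

```bash
python3 st.py
```

```text
14.4 F lid [-2.71  0.22 -0.71] M lid [-0.09  0.6  -0.67] w 19.3 32.321128249168396 pos lid [ 0.96  1.98 11.84]
turn from latched (lid axes) [0.015 0.018 1.434] [ 10.3 -18.5 132.9  -2.2  48.2  14.2]
```

The torque rise shows the stop at about 1.4 rad. Next I'll work out the lifting arc about the hinge.

```bash
cat > arc.py <<'E'
from h import *
import sys
L=frame(5.1,18.7); A=np.array([414.3,135.4,136.8]); H=A+L@[123.6,0,-5]; a=L[:,1]
p=np.array([float(x) for x in sys.argv[1:4]]); k=int(sys.argv[4]) ; s=float(sys.argv[5])
r=p-H; r-=a*(a@r); print("H",H,"rad",np.linalg.norm(r), "rv",(a*s).round(4))
for i in range(k):
    r2=Ro.from_rotvec(a*s).apply(r); print(i,(r2-r).round(2)); r=r2
E
python3 arc.py 411.2 137.1 148.3 30 .025
```

```text
H [532.50841583 145.94982006 171.69171425] rad 123.8440431467499 rv [-0.0022  0.0249  0.    ]
0 [-0.54 -0.05  3.05]
1 [-0.47 -0.04  3.06]
2 [-0.39 -0.04  3.07]
3 [-0.32 -0.03  3.08]
4 [-0.24 -0.02  3.09]
5 [-0.16 -0.01  3.09]
6 [-0.08 -0.01  3.09]
7 [-0.01 -0.    3.1 ]
8 [0.07 0.01 3.1 ]
9 [0.15 0.01 3.09]
10 [0.22 0.02 3.09]
11 [0.3  0.03 3.08]
12 [0.38 0.03 3.07]
13 [0.45 0.04 3.06]
14 [0.53 0.05 3.05]
15 [0.61 0.05 3.04]
16 [0.68 0.06 3.02]
17 [0.76 0.07 3.  ]
18 [0.83 0.07 2.98]
19 [0.9  0.08 2.96]
20 [0.98 0.09 2.94]
21 [1.05 0.09 2.91]
22 [1.12 0.1  2.88]
23 [1.19 0.11 2.85]
24 [1.26 0.11 2.82]
25 [1.33 0.12 2.79]
26 [1.4  0.13 2.76]
27 [1.47 0.13 2.72]
28 [1.54 0.14 2.68]
29 [1.61 0.14 2.64]
```

>>> {"op": "send_rows", "data": {"rows": [{"tx": -0.3,"ty": 0,"tz": 0,"rx": 0.0045,"ry": 0.0004,"rz": -0.0143,"jaw": 1},{"tx": -0.5,"ty": 0,"tz": 3.1,"rx": -0.0022,"ry": 0.0249,"rz": 0,"jaw": 1},{"tx": -0.5,"ty": 0,"tz": 3.1,"rx": -0.0022,"ry": 0.0249,"rz": 0,"jaw": 1},{"tx": -0.4,"ty": 0,"tz": 3.1,"rx": -0.0022,"ry": 0.0249,"rz": 0,"jaw": 1},{"tx": -0.3,"ty": 0,"tz": 3.1,"rx": -0.0022,"ry": 0.0249,"rz": 0,"jaw": 1},{"tx": 0,"ty": 0,"tz": 0,"rx": 0,"ry": 0,"rz": 0,"jaw": 1},{"tx": 0,"ty": 0,"tz": 0,"rx": 0,"ry": 0,"rz": 0,"jaw": 1}]}}

```text
clock: 15.1
tcp_pos: [409.6, 137.0, 161.1]
eef_rot: [168.3, -1.7, 86.7]
ft_force: [-4.1, -3.0, 1.7]
gripper_width: 0.225
grip_force: 32.3
```

```bash
python3 st.py
```

```text
15.1 F lid [-3.55 -2.63  2.96] M lid [-0.3   0.75 -0.35] w 19.1 32.28857159614563 pos lid [ 3.5   2.   24.46]
turn from latched (lid axes) [0.084 0.101 1.419] [  9.9 -16.  128.8  -1.3  55.5  14.1]
```

>>> {"op": "send_rows", "data": {"rows": [{"tx": -0.8,"ty": -0.4,"tz": 3.1,"rx": -0.0022,"ry": 0.0249,"rz": 0,"jaw": 1},{"tx": -0.3,"ty": 0,"tz": 3.1,"rx": -0.0022,"ry": 0.0249,"rz": 0,"jaw": 1},{"tx": -0.2,"ty": 0,"tz": 3.1,"rx": -0.0022,"ry": 0.0249,"rz": 0,"jaw": 1},{"tx": 0,"ty": 0,"tz": 3.1,"rx": -0.0022,"ry": 0.0249,"rz": 0,"jaw": 1},{"tx": 0,"ty": 0,"tz": 0,"rx": 0,"ry": 0,"rz": 0,"jaw": 1},{"tx": 0,"ty": 0,"tz": 0,"rx": 0,"ry": 0,"rz": 0,"jaw": 1}]}}

```text
clock: 15.7
tcp_pos: [409.0, 136.9, 173.9]
eef_rot: [173.9, -0.9, 86.5]
ft_force: [0.4, -0.4, -0.1]
gripper_width: 0.228
grip_force: 32.1
```

```bash
python3 st.py
```

```text
15.7 F lid [ 0.32 -0.48 -0.17] M lid [-0.17  0.34 -0.33] w 19.3 32.05046474933624 pos lid [ 7.04  1.95 36.78]
turn from latched (lid axes) [0.154 0.181 1.415] [  9.5 -13.2 124.5  -0.6  62.5  13.3]
```

>>> {"op": "send_rows", "data": {"rows": [{"tx": 0.1,"ty": 0,"tz": 3.1,"rx": -0.0022,"ry": 0.0249,"rz": 0,"jaw": 1},{"tx": 0.1,"ty": 0,"tz": 3.1,"rx": -0.0022,"ry": 0.0249,"rz": 0,"jaw": 1},{"tx": 0.2,"ty": 0,"tz": 3.1,"rx": -0.0022,"ry": 0.0249,"rz": 0,"jaw": 1},{"tx": 0.3,"ty": 0,"tz": 3.1,"rx": -0.0022,"ry": 0.0249,"rz": 0,"jaw": 1},{"tx": 0.4,"ty": 0,"tz": 3.1,"rx": -0.0022,"ry": 0.0249,"rz": 0,"jaw": 1},{"tx": 0,"ty": 0,"tz": 0,"rx": 0,"ry": 0,"rz": 0,"jaw": 1},{"tx": 0,"ty": 0,"tz": 0,"rx": 0,"ry": 0,"rz": 0,"jaw": 1}]}}

```text
clock: 16.4
tcp_pos: [410.0, 136.9, 189.5]
eef_rot: [-179.0, 0.2, 86.5]
ft_force: [1.9, 0.1, 0.1]
gripper_width: 0.233
grip_force: 32.0
```

```bash
python3 st.py
```

```text
16.4 F lid [ 1.89 -0.05 -0.48] M lid [-0.1  -0.21 -0.39] w 19.8 31.95276439189911 pos lid [12.99  1.87 51.2 ]
turn from latched (lid axes) [0.244 0.285 1.406] [  9.1  -8.9 119.    0.   70.9  12.6]
```

>>> {"op": "send_rows", "data": {"rows": [{"tx": 0.7,"ty": 0,"tz": 3.1,"rx": -0.0022,"ry": 0.0249,"rz": 0,"jaw": 1},{"tx": 0.6,"ty": 0.1,"tz": 3.1,"rx": -0.0022,"ry": 0.0249,"rz": 0,"jaw": 1},{"tx": 0.7,"ty": 0,"tz": 3.0,"rx": -0.0022,"ry": 0.0249,"rz": 0,"jaw": 1},{"tx": 0.7,"ty": 0.1,"tz": 3.0,"rx": -0.0022,"ry": 0.0249,"rz": 0,"jaw": 1},{"tx": 0.8,"ty": 0.1,"tz": 3.0,"rx": -0.0022,"ry": 0.0249,"rz": 0,"jaw": 1},{"tx": 0,"ty": 0,"tz": 0,"rx": 0,"ry": 0,"rz": 0,"jaw": 1},{"tx": 0,"ty": 0,"tz": 0,"rx": 0,"ry": 0,"rz": 0,"jaw": 1}]}}

```text
clock: 17.1
tcp_pos: [413.1, 137.2, 204.5]
eef_rot: [-171.8, 1.3, 86.6]
ft_force: [2.4, 0.8, -0.1]
gripper_width: 0.226
grip_force: 31.9
```

```bash
python3 st.py
```

```text
17.1 F lid [ 2.33  0.63 -0.87] M lid [-0.09 -0.34 -0.41] w 19.2 31.93964660167694 pos lid [20.76  1.85 64.43]
turn from latched (lid axes) [0.333 0.389 1.393] [  8.8  -4.2 113.5   0.5  79.   12.1]
```

>>> {"op": "send_rows", "data": {"rows": [{"tx": 1.2,"ty": 0.1,"tz": 3.0,"rx": -0.0022,"ry": 0.0249,"rz": 0,"jaw": 1},{"tx": 0.9,"ty": 0.1,"tz": 3.0,"rx": -0.0022,"ry": 0.0249,"rz": 0,"jaw": 1},{"tx": 1.0,"ty": 0.1,"tz": 2.9,"rx": -0.0022,"ry": 0.0249,"rz": 0,"jaw": 1},{"tx": 1.1,"ty": 0.1,"tz": 2.9,"rx": -0.0022,"ry": 0.0249,"rz": 0,"jaw": 1},{"tx": 1.2,"ty": 0.1,"tz": 2.9,"rx": -0.0022,"ry": 0.0249,"rz": 0,"jaw": 1},{"tx": 1.2,"ty": 0.1,"tz": 2.8,"rx": -0.0022,"ry": 0.0249,"rz": 0,"jaw": 1},{"tx": 0,"ty": 0,"tz": 0,"rx": 0,"ry": 0,"rz": 0,"jaw": 1},{"tx": 0,"ty": 0,"tz": 0,"rx": 0,"ry": 0,"rz": 0,"jaw": 1}]}}

```text
clock: 17.9
tcp_pos: [419.5, 137.7, 221.9]
eef_rot: [-163.3, 2.5, 86.9]
ft_force: [0.1, 0.7, -0.7]
gripper_width: 0.226
grip_force: 31.9
```

```bash
python3 st.py; python3 -c "
from bench import *; from h import *
print(read_state()['eef_rot'], (Ro.from_euler('xyz',read_state()['eef_rot'],degrees=True).as_matrix()[:,2]))"
```

```text
17.9 F lid [-0.03  0.69 -0.75] M lid [-0.11 -0.24 -0.4 ] w 19.2 31.863260865211487 pos lid [32.37  1.87 78.84]
turn from latched (lid axes) [0.44  0.512 1.372] [  8.4   1.8 106.7   0.9  88.3  11.7]
[-163.28785366    2.52831496   86.87534147] [-0.28943902 -0.02651235 -0.95682922]
```

>>> {"op": "send_rows", "data": {"rows": [{"tx": 1.3,"ty": 0.1,"tz": 2.8,"rx": -0.0022,"ry": 0.0249,"rz": 0,"jaw": 1},{"tx": 1.3,"ty": 0.1,"tz": 2.8,"rx": -0.0022,"ry": 0.0249,"rz": 0,"jaw": 1},{"tx": 1.4,"ty": 0.2,"tz": 2.8,"rx": -0.0022,"ry": 0.0249,"rz": 0,"jaw": 1},{"tx": 1.5,"ty": 0.1,"tz": 2.7,"rx": -0.0022,"ry": 0.0249,"rz": 0,"jaw": 1},{"tx": 1.5,"ty": 0.2,"tz": 2.7,"rx": -0.0022,"ry": 0.0249,"rz": 0,"jaw": 1},{"tx": 1.6,"ty": 0.1,"tz": 2.6,"rx": -0.0022,"ry": 0.0249,"rz": 0,"jaw": 1},{"tx": 0,"ty": 0,"tz": 0,"rx": 0,"ry": 0,"rz": 0,"jaw": 1},{"tx": 0,"ty": 0,"tz": 0,"rx": 0,"ry": 0,"rz": 0,"jaw": 1}]}}

```text
clock: 18.7
tcp_pos: [428.3, 138.5, 238.2]
eef_rot: [-154.8, 3.7, 87.3]
ft_force: [0.5, 0.5, -2.8]
gripper_width: 0.228
grip_force: 31.8
```

```bash
python3 st.py; python3 -c "
from bench import *; from h import *
z=Ro.from_euler('xyz',read_state()['eef_rot'],degrees=True).as_matrix()[:,2]; print(-z, 20+np.degrees(np.arcsin(-z[0]*-1)) , np.degrees(np.arccos(-z[2])))"
```

```text
18.7 F lid [-0.4   0.49 -2.86] M lid [-0.19 -0.34 -0.34] w 19.3 31.802809238433838 pos lid [46.    1.85 91.5 ]
turn from latched (lid axes) [0.545 0.635 1.345] [  8.1   8.  100.1   1.3  97.4  11.5]
[0.42807365 0.03877198 0.90291178] -5.345371388576439 25.45651297365072
```

The lid is at about 45°. I'll release the bar, then retreat along the lid normal.

>>> {"op": "send_rows", "data": {"rows": [{"tx": 0,"ty": 0,"tz": 0,"rx": 0,"ry": 0,"rz": 0,"jaw": 0.75},{"tx": 0,"ty": 0,"tz": 0,"rx": 0,"ry": 0,"rz": 0,"jaw": 0.65},{"tx": 0,"ty": 0,"tz": 0,"rx": 0,"ry": 0,"rz": 0,"jaw": 0.5},{"tx": 0,"ty": 0,"tz": 0,"rx": 0,"ry": 0,"rz": 0,"jaw": 0.4},{"tx": 0,"ty": 0,"tz": 0,"rx": 0,"ry": 0,"rz": 0,"jaw": 0.4},{"tx": 2.1,"ty": 0.2,"tz": 4.5,"rx": 0,"ry": 0,"rz": 0,"jaw": 0.4},{"tx": 4.3,"ty": 0.4,"tz": 9.0,"rx": 0,"ry": 0,"rz": 0,"jaw": 0.4},{"tx": 4.3,"ty": 0.4,"tz": 9.0,"rx": 0,"ry": 0,"rz": 0,"jaw": 0.4},{"tx": 4.3,"ty": 0.4,"tz": 9.0,"rx": 0,"ry": 0,"rz": 0,"jaw": 0.4},{"tx": 4.3,"ty": 0.4,"tz": 9.0,"rx": 0,"ry": 0,"rz": 0,"jaw": 0.4},{"tx": 8.6,"ty": 0.8,"tz": 18.0,"rx": 0,"ry": 0,"rz": 0,"jaw": 0.4},{"tx": 8.6,"ty": 0.8,"tz": 18.0,"rx": 0,"ry": 0,"rz": 0,"jaw": 0.4},{"tx": 8.6,"ty": 0.8,"tz": 18.0,"rx": 0,"ry": 0,"rz": 0,"jaw": 0.4},{"tx": 0,"ty": 0,"tz": 0,"rx": 0,"ry": 0,"rz": 0,"jaw": 0.4},{"tx": 0,"ty": 0,"tz": 0,"rx": 0,"ry": 0,"rz": 0,"jaw": 0.4}]}}

```text
clock: 20.2
tcp_pos: [473.4, 142.7, 332.6]
eef_rot: [-154.8, 3.7, 87.3]
ft_force: [0.3, 0.0, -0.7]
gripper_width: 0.596
grip_force: 0.0
```

Run:
```python
from h import *
from bench import *
st=read_state(); print(st["clock"],st["tcp_pos"],st["ft_force"])
w=snapshot("wrist"); s=snapshot("scene"); t=snapshot("top")
cv2.imwrite("pics/end.png",np.hstack([cv2.resize(w["frame"],None,fx=.65,fy=.65,interpolation=cv2.INTER_AREA),cv2.resize(s["frame"][90:290,200:440],(384,260))])[...,::-1])
X=pts(w); m=(w["range_z"]>0)&(X[...,2]>175)&(X[...,0]>350)&(X[...,0]<560)&(X[...,1]>0)&(X[...,1]<280)
P=X[m]; n,d,e=plane(P); print("plane",n,e,len(P),"opening",20+np.degrees(np.arctan2(n@[.996,.089,0],n[2])))
q=(X@n-d); b=m&(q>24)&(q<45); bp=X[b]; 
if b.sum(): 
    c=bp.mean(0); v=np.linalg.svd(bp-c,full_matrices=False)[2][0]; L=frame(5.1,-25.4); print("bar pts",b.sum(),c,"angle",np.degrees(np.arctan2(*(L.T@v)[[1,0]])))
# locker shift: compare top-view depth edges at the side/base in scene image
T=dict(np.load("scene0.npz")); D=cv2.absdiff(cv2.cvtColor(T["frame"],7),cv2.cvtColor(s["frame"],7))
a=cv2.cvtColor(T["frame"],7)[200:262,244:368].astype(np.float32); c=cv2.cvtColor(s["frame"],7)[200:262,244:368].astype(np.float32)
print("front/base shift px",cv2.phaseCorrelate(a[35:],c[35:]))
```

```text
20.2 [473.40195375 142.6974025  332.6047394 ] [ 0.30779712  0.03570208 -0.6555423 ]
plane [-0.74240804 -0.65703154  0.13091925] 29.238891803744462 105401 opening -60.682113374345704
bar pts 17441 [440.48293964 148.5924728  315.3529471 ] angle 158.58468454461277
front/base shift px ((0.6080483481859389, 0.6867802080023218), 0.6969767786661784)
```

View pics/end.png

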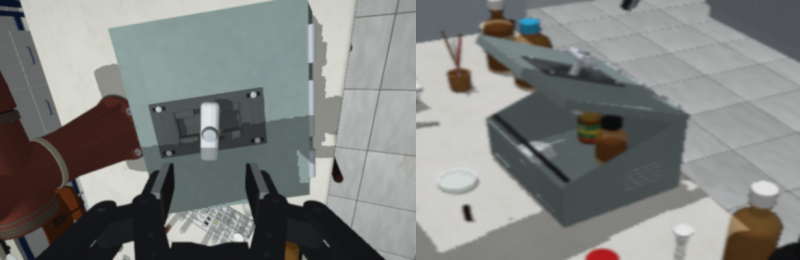

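The final views show the lid standing open, the handle out and turned nearly square to the plate (wrist part, bar at (209,130)), and the gripper clear. I'll hand the job in.

```bash
python3 -c "
from bench import *
print(close_job())"
```

```text
the job is handed in; nothing more can be done
None
```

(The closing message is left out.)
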